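# Turn the creasing block in the sliding-jaw vise

## Task

The aluminium creasing block stands in the small bench vise with its grooved face hidden against the sliding jaw. Open the jaw, turn the block a quarter turn so that its grooved face lies on top, set it back down flat on the vise's bed midway along the jaws, and slide the jaw home so that the block is held snugly and squarely between both jaws. Leave the other things on the bench where they are.

Things in the scene. Friction and masses are not known exactly. Their poses are not given: they have to be found in the camera images.
- vise: grey steel bench vise, fixed; origin on the bench top below the seat. z up, y = direction in which the sliding jaw opens, x along the jaws. Bed 44 mm wide (x), top 30 mm above the bench, on a foot 84 mm wide, 10 mm high; both run from y = -75 to +175 mm. Fixed jaw: 44 mm long (x), 30 mm thick, rises 20 mm above the bed, clamping face at y = -30 mm
- seat (a point): point on top of the bed, 30 mm above the vise's origin, axes as the vise; 30 mm from the fixed jaw's face. A block 60 mm wide against the fixed jaw is centred here
- jaw (a joint): slide of the sliding jaw in m, 0 to 0.075; gap between the jaws = 30 mm + this value. Jaw 44 mm long (x), 22 mm thick (y), rising 20 mm above the bed, with a carriage 9 mm high behind it; it slides stiffly (about 3 N) and stays where it is left
- jaw_knob (a point): centre of the top of the upright round black knob on the sliding jaw's carriage, 24 mm diameter, 36 mm tall, top 75.5 mm above the bench; its axis is 55 mm (own y) behind the jaw's clamping face. Hold it to slide the jaw
- block: aluminium block, 0.35 kg, origin at its centre, 54 x 40 x 60 mm along own x, y, z. Three grooves 6 mm wide, 4 mm deep run along x in its +y face. At the start it stands on the bed, axes parallel to the vise's, +y face to the sliding jaw, a dark bolt-hole spot on top. Its x ends stick out about 5 mm past the jaws, free to grip. Turned, it is 60 mm wide between the jaws and 40 mm tall
- grooves (a point): centre of the block's grooved face, 20 mm from the block's centre along own +y; it must finish on top
- brush: hand brush lying on the bench beyond the vise, a bystander
- die: steel ring-shaped cutting die, 44 mm across, 30 mm tall, on the bench before the vise, a bystander; origin at the centre of its underside
- jar: closed jar, 52 mm across, 75 mm tall, a bystander; origin at the centre of its underside
- hammer: hammer lying on the bench, a bystander
- carton: closed cardboard carton 110 x 80 x 50 mm, a bystander; origin at the centre of its underside
- wood_block: wooden block 90 x 50 x 35 mm, a bystander; origin at the centre of its underside
Not all that is in view belongs to the job. Leave any blue look-alike of the block alone.

How it is judged:
At the end, for the whole second after the job is handed in: The block rests on the bed, grooved face up (within 4 degrees), square to the jaws (within 4.5 degrees), within 18 mm of the middle of the jaws' length and 4 mm of touching the fixed jaw; the sliding jaw is home (gap 57 to 63.5 mm); the block is at rest (angle between block's own y axis and vertical below 0.07 rad and z of block in the frame of seat between 0.017 and 0.0235 m and y of block in the frame of seat between -0.004 and 0.004 m and x of block in the frame of seat between -0.018 and 0.018 m and angle between the x axis of block and the x axis of vise, either way round below 0.08 rad and value of joint jaw between 0.027 and 0.0335 m and linear speed of block below 0.02 m/s).
It fails at once if a loose bystander (brush, ring die, jar, hammer, carton or wooden block) is pushed more than 30 mm (distance of any of brush, die, jar, hammer, carton, wood_block from where it was at the start of the episode above 0.03 m).
It also fails if it takes over 58 s, if anything falls off the work surface, if the arm or the gripper's body presses on something with over 40 N, if the wrist force passes 120 N, or if a joint passes its speed limit or range.

## Robot

A 6-joint arm with a two-finger parallel gripper is mounted at the origin on the work surface. World frame = base frame: x ahead of the robot, y to its left, z up, the work surface at z = 0. Lengths are in m, angles in rad, forces in N, time in s.
With the tool pointing down it reaches from about 0.35 to 0.975 m from the base axis. Payload 4.9 kg.
Tool frame: the origin (TCP) lies at the very end of the fingers, on their centre line; the grasp point (between the pads) lies 19 mm behind it; z points along the fingers, y is the line along which they close (so a half turn about z gives the same grasp; the last joint's range is limited). The gripper opens to 85 mm and grips with 20 to 120 N. Pads are 22 mm wide; open, the fingers measure 114 mm over their backs; the gripper's body (76 mm by 85 mm) begins 54 mm behind the grasp point. The pads swing forward as they close: fully open they stand 13 mm farther back than shut.
Start: joints at [-1.355, 0.053, 1.613, -0, 1.476, -0.119], TCP at [0.205, -0.59, 0.207] pointing down, gripper open.
Joint ranges: [-3.01, 3.01], [-1.01, 2.22], [0.06, 2.58], [-1.02, 4.17], [0.09, 2.62], [-3.14, 3.14]. Speed limits (rad/s): [2.57, 2.57, 3.14, 3.14, 3.14, 3.14].

## Interface

Orientations are given as a unit quaternion [w, x, y, z].
In Python, from plant import manip gives the robot as it stands.
- The arm moves only by the tool play_rows, never from a script. Its argument "series" is a list that holds one entry, the list of rows, each a list of 7 numbers: the shift along the world's x, y, z in m, then the turn, a rotation vector about the world's x, y, z in degrees, then the opening, from 0 (shut) to 1 (fully open). In form: [[[dx, dy, dz, rx, ry, rz, grip], ...]]. A call has 1 to 10 rows; each row shifts and turns the commanded pose from where the row before left it; what a row does not reach is not made up. A row lasts 1/10 s, in which the tool goes at most 50 mm and 8.59 degrees, less where a joint would pass 70% of its speed; a pose out of reach is approached as far as the arm can. A call with a gripper value outside its range is refused whole. The fingers move at their own pace and stop on an object; the grip force is fixed at half the most. Time passes only in rows, so rows that do not move let the fingers close. It gives the time, the measured TCP pose, the force, the opening and the grip force at its end, in the units of the state.
- manip.state(): the state, without advancing time (a new reading comes with each control period).
- manip.grab_frame(name): name is "side" or "top" or "wrist"; returns a dict with "frame" (400x640x3 uint8, blue, green, red), "mtx" (3x3 intrinsics, pixels), "R" (3x3) and "t" (3): a world point X has camera coordinates R X + t. Camera axes: x right, y down, z forward; pixel columns grow to the right and rows downward; lengths in m; the calibration is good to about 2 mm. The wrist camera is an equidistant fisheye: a pixel r from the principal point sees the ray r / f radians off the axis. A picture is of the moment at which its call begins. There is no depth.
- manip.job_done(): hands the job in; it is judged then, once.
The state is a dict: "time": time; "joint_pos": joint angles; "joint_vel": joint speeds; "joint_efforts": joint torques, N m; "tool_pos": TCP position; "tool_rot": TCP orientation; "contact_force": force on the tool from outside, world axes, zero at the start; "ft_torque": the same for the moment, N m; "gripper_width": opening from 0.0 (shut) to 1.0 (fully open); "grasp_force": force on a finger pad.
Only numpy, scipy, OpenCV 4.12 (cv2) and the standard library are available. Lean on these libraries where they do the work, as an engineer would, in place of code of your own. Each camera call takes 0.05 s, during which the arm holds its last target. There are 200 camera calls.

## Working session

There is one attempt and no reset: what is moved stays moved. The work goes in short steps, Python scripts to look and compute and a tool call to move; the robot and the scene stay as the last step left them, time stands still between calls to the robot, and variables do not carry over. Pictures are saved under pics/ and viewed, at most 10 in all, crops included, and the job is handed in when it is done.

Besides the shell and the picture viewer there is one more tool, called after "Request:" as a command line: name --argument value ..., lists and objects as JSON in quotes. play_rows: Moves the arm, as the interface text tells. Its arguments: {"type":"object","properties":{"series":{"type":"array"}},"required":["series"]}

```bash
mkdir -p pics; ls; cat > h.py <<'E'
import sys; sys.path.insert(0,'.')
import numpy as np, cv2
from plant import manip
def grab(n,f=None):
    d=manip.grab_frame(n)
    d={k:np.array(v) for k,v in d.items()}
    if f: cv2.imwrite(f'pics/{f}.png',d['frame']); np.savez(f'pics/{f}.npz',**d)
    return d
def load(f): return dict(np.load(f'pics/{f}.npz'))
def ray(d,u,v,fish=False):
    K=d['mtx']; x=(u-K[0,2])/K[0,0]; y=(v-K[1,2])/K[1,1]
    if fish:
        r=np.hypot(x,y); s=np.sin(r)/max(r,1e-9); c=np.array([x*s,y*s,np.cos(r)])
    else: c=np.array([x,y,1.])
    return -d['R'].T@d['t'].ravel(), d['R'].T@c
def onz(d,u,v,z,fish=False):
    o,r=ray(d,u,v,fish); return o+r*(z-o[2])/r[2]
E
python3 - <<'E'
from h import *
for n in('side','top'): 
    d=grab(n,n+'0'); print(n,-d['R'].T@d['t'].ravel(),d['R'][2])
s=manip.state(); print(s)
E
```

```text
pics
side [0.29630693 0.60948919 0.88425794] [ 0.27212278 -0.59215229 -0.75848854]
top [0.38689269 0.0047519  1.15978535] [ 0.15870524  0.00390639 -0.98731828]
{'time': 0.1, 'joint_pos': array([-1.35502445e+00,  5.33476138e-02,  1.61414800e+00, -1.30206910e-05,
        1.47599008e+00, -1.19034566e-01]), 'joint_vel': array([-1.20722455e-03, -1.79470928e-03, -3.62789219e-03, -2.43473496e-04,
        1.27590800e-03,  5.54366221e-05]), 'joint_efforts': array([ 2.89571399e-04, -3.94904923e+01, -3.71362996e+01, -3.42465205e-05,
        3.91855458e-03,  1.12538109e-05]), 'tool_pos': array([ 0.20521276, -0.58971151,  0.20625599]), 'tool_rot': array([-9.45098923e-04,  9.86020227e-01,  1.66622976e-01, -5.22369588e-05]), 'contact_force': array([0.4227855 , 0.05936494, 0.52258695]), 'ft_torque': array([ 0.01831254, -0.03523073, -0.02208245]), 'grasp_force': 0.0, 'gripper_width': 0.99809532629041}
```

View pics/top0.png

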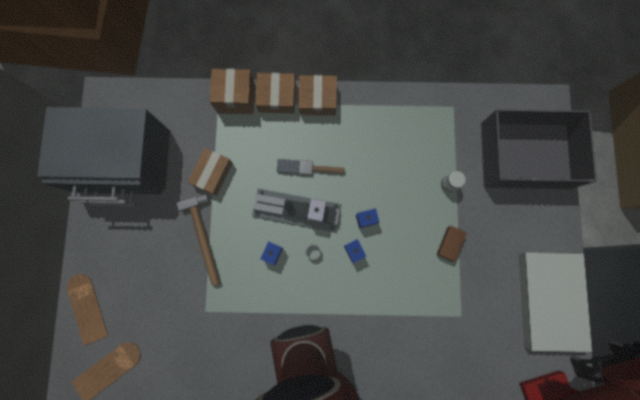

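View pics/side0.png

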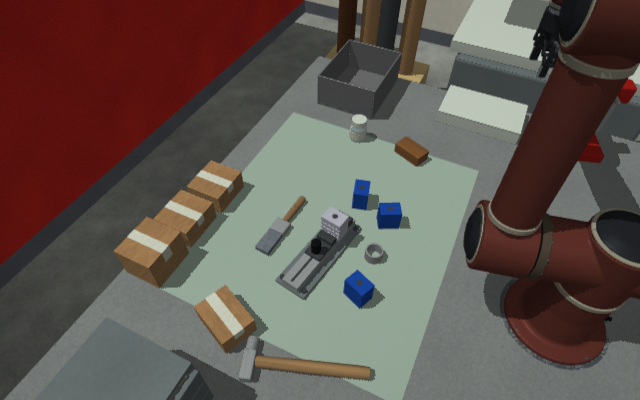

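The top view shows the vise from (255,200) to (340,220), opening to the left (about world +y). The block's top is at (317,210) and the knob is at about (290,208). The blue look-alikes are at (272,253), (355,251) and (368,218). I'll zoom in on the vise.

```bash
python3 - <<'E'
from h import *
a=load('top0')['frame'][180:240,245:350]; b=load('side0')['frame'][200:300,270:370]
a=cv2.resize(a,None,fx=7,fy=7,interpolation=cv2.INTER_CUBIC)[:, :735]; a=cv2.convertScaleAbs(a,alpha=1.5)
cv2.imwrite('pics/c1.png',a)
cv2.imwrite('pics/c2.png',cv2.resize(b,None,fx=6,fy=6,interpolation=cv2.INTER_CUBIC))
E
```

```text
(no output)
```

View pics/c1.png

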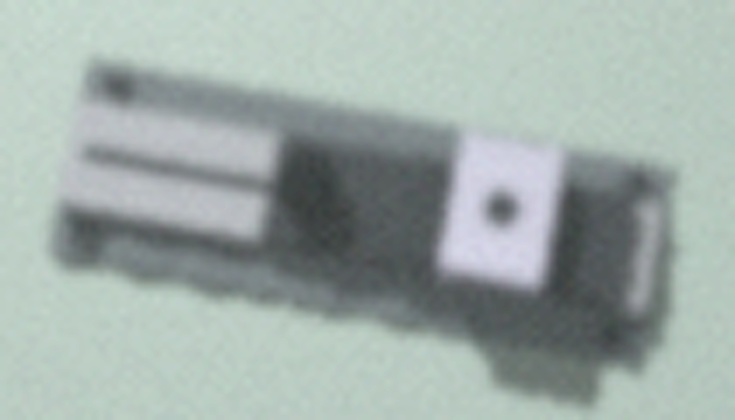

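View pics/c2.png

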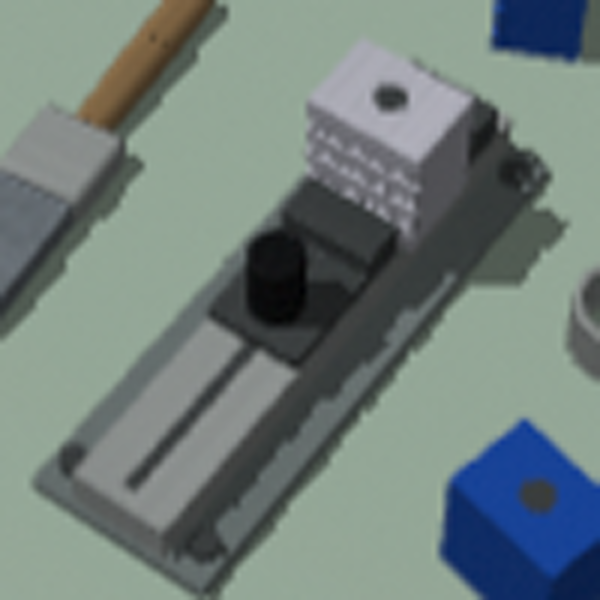

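The crops show the block's lilac top with its bolt spot at crop (502,208), which is full-frame (316.7,209.7). The grooves face the knob. The black knob's top in the side view is at about (316,240). Next I'll measure both.

```bash
python3 - <<'E'
from h import *
d=load('top0'); f=d['frame'][180:240,245:350].astype(int)
def rect(m,z,name):
    c=max(cv2.findContours(m,cv2.RETR_EXTERNAL,cv2.CHAIN_APPROX_NONE)[0],key=cv2.contourArea)
    P=np.array([onz(d,u+245,v+180,z)[:2] for u,v in c[:,0]],np.float32)
    (cx,cy),s,a=cv2.minAreaRect(P); M=cv2.moments(P.reshape(-1,1,2)) ; print(name,cx,cy,s,a,M['m10']/M['m00'],M['m01']/M['m00'])
    return P
b,g,r=f[...,0],f[...,1],f[...,2]
print(f[29,71-5],f[25,20],f[10,5],f[29,45])
lil=((b>g+8)&(b>115)).astype(np.uint8); rect(lil,.09,'block')
f2=f[:, :45]; bed=((abs(f2[...,0]-f2[...,1])<8)&(f2.min(2)>105)&(abs(f2[...,2]-f2[...,1])<8)).astype(np.uint8)
rect(cv2.morphologyEx(bed,cv2.MORPH_CLOSE,np.ones((3,3),np.uint8)),.03,'bed')
# bolt spot
o=onz(d,245+502/7,180+208/7,.09);print('spot',o)
s=load('side0'); print('knob',onz(s,270+276/6,200+243/6,.0755)); print('spot side',onz(s,270+391/6,200+97/6,.09))
for n,u,v,z in[('slotend near',135,487,.03),('slot far',255,352,.03),('footcorner',35,485,.01),('footcorner2',207,596,.01)]: print(n,onz(s,270+u/6,200+v/6,z))
E
```

```text
[151 138 138] [121 120 116] [136 143 132] [43 44 41]
block 0.5323286652565002 0.020731249824166298 (0.03923469036817551, 0.05074538663029671) 79.69871520996094 0.5323032319350511 0.020821179553725058
bed 0.5568541884422302 0.15864253044128418 (0.08280292898416519, 0.04443453997373581) 78.67333984375 0.5570816148243899 0.1600820197354102
spot [0.53277796 0.01886826 0.09      ]
knob [0.54439962 0.09562852 0.0755    ]
spot side [0.53011522 0.02056286 0.09      ]
slotend near [0.55652422 0.19213801 0.03      ]
slot far [0.5425694  0.11769861 0.03      ]
footcorner [0.59797722 0.19877878 0.01      ]
footcorner2 [0.51611572 0.21147281 0.01      ]
```

Request:
play_rows --series '[[[0.021,0.043,0,0,0,6,1],[0.021,0.043,0,0,0,6,1],[0.021,0.043,0,0,0,6,1],[0.021,0.043,0,0,0,6,1],[0.021,0.043,0,0,0,6,1],[0.021,0.043,0,0,0,6,1],[0.021,0.043,0,0,0,6,1],[0.021,0.043,0,0,0,6,1],[0.021,0.043,0,0,0,6,1],[0.021,0.043,0,0,0,6,1]]]'

```text
time: 1.1
tool_pos: [0.4156, -0.1583, 0.2071]
tool_rot: [0.0, 0.769, 0.639, 0.0]
contact_force: [0.6, -0.4, -0.5]
gripper_width: 1.003
grasp_force: 0.0
```

Request:
play_rows --series '[[[0.022,0.043,0,0,0,0.6,1],[0.022,0.043,0,0,0,0,1],[0.022,0.043,0,0,0,0,1],[0.022,0.043,0,0,0,0,1],[0.022,0.043,-0.005,0,0,0,1],[0.02,0.04,-0.01,0,0,0,1],[0,0,0,0,0,0,1],[0,0,0,0,0,0,1]]]'

```text
time: 1.9
tool_pos: [0.5448, 0.0954, 0.1912]
tool_rot: [-0.001, 0.767, 0.642, -0.001]
contact_force: [0.2, -0.9, 1.0]
gripper_width: 1.004
grasp_force: 0.0
```

```bash
cat >> h.py <<'E'
from scipy.spatial.transform import Rotation as Ro
def pose():
    s=manip.state(); q=s['tool_rot']; R=Ro.from_quat([q[1],q[2],q[3],q[0]]).as_matrix(); return s,s['tool_pos'],R
def rep():
    s,p,R=pose(); print('t',round(s['time'],2),'p',p.round(4),'ty ang',round(np.degrees(np.arctan2(R[1,1],R[0,1])),2),'tz',R[:,2].round(3),'F',s['contact_force'].round(1),'g',round(s['gripper_width'],3),round(s['grasp_force'],1),'j',s['joint_pos'].round(2))
E
python3 - <<'E'
from h import *
rep(); d=grab('wrist','w0'); print(-d['R'].T@d['t'].ravel(),d['R'][2],d['mtx'][0])
E
```

```text
t 1.9 p [0.5448 0.0954 0.1912] ty ang -10.1 tz [-0.002 -0.001 -1.   ] F [ 0.2 -0.9  1. ] g 1.004 0.0 j [ 0.04 -0.11  1.8  -0.    1.45  0.22]
[0.55732538 0.16708664 0.35712097] [-0.05241063 -0.28177204 -0.95804887] [309.70691629   0.         318.97324026]
```

View pics/w0.png

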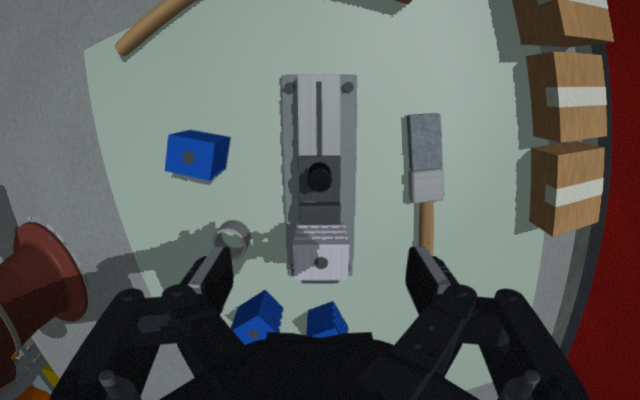

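The wrist view shows the vise upright in the frame, with the bolt spot at (321,263), the knob at about (319,177), and bed edges at u≈298 and 340. The brush lies at u 405–440.

```bash
python3 - <<'E'
from h import *
d=load('w0'); g=d['frame'].max(2)
k=(g[150:200,300:340]<28).astype(np.uint8); n,l,s,c=cv2.connectedComponentsWithStats(k); i=1+s[1:,4].argmax(); print(s[i],c[i]+[300,150])
print('knob',onz(d,319,175,.0755,1),'spot',onz(d,321,263,.09,1))
# lengthwise edges of bed rows 85..150
E=[[],[]]
for v in range(90,150,4):
    r=g[v,285:355].astype(int); m=np.where(r>150)[0] if 0 else np.where(r>r.max()-35)[0]
    for j,u in ((0,m[0]+285),(1,m[-1]+285)): E[j].append(onz(d,u,v,.03,1)[:2])
for e in E:
    vx,vy,x,y=cv2.fitLine(np.array(e,np.float32),cv2.DIST_HUBER,0,.01,.01).ravel(); print('edge',np.degrees(np.arctan2(vy,vx))%180, x,y)
E
```

```text
[  7  13  24  28 483] [318.1863354  177.10973085]
knob [0.54551209 0.10424346 0.0755    ] spot [0.53261059 0.02064554 0.09      ]
edge 63.95146 0.5291425 0.16135839
edge 88.3185 0.5886712 0.14656955
```

Request:
play_rows --series '[[[0,0.0005,-0.045,0,0,0,1],[0,0.0005,-0.045,0,0,0,1],[0,0,-0.035,0,0,0,1],[0,0,-0.016,0,0,0,1],[0,0,0,0,0,0,0.3],[0,0,0,0,0,0,0.1],[0,0,0,0,0,0,0.1],[0,0,0,0,0,0,0.1],[0,0,0,0,0,0,0.1]]]'

```text
time: 2.85
tool_pos: [0.5465, 0.0958, 0.053]
tool_rot: [0.001, 0.767, 0.641, 0.001]
contact_force: [0.5, -0.6, -0.5]
gripper_width: 0.144
grasp_force: 0.0
```

```bash
python3 - <<'E'
from h import *
rep()
E
```

```text
t 2.85 p [0.5465 0.0958 0.053 ] ty ang -10.21 tz [ 0.003  0.    -1.   ] F [ 0.5 -0.6 -0.5] g 0.144 0.0 j [ 0.04  0.03  1.9  -0.    1.2   0.22]
```

Request:
play_rows --series '[[[0,0,0,0,0,0,0.1],[0,0,0,0,0,0,0.1]]]'

```text
time: 3.05
tool_pos: [0.5457, 0.0958, 0.0519]
tool_rot: [0.0, 0.767, 0.641, 0.0]
contact_force: [-0.2, 1.1, 1.7]
gripper_width: 0.101
grasp_force: 0.9
```

```bash
python3 - <<'E'
from h import *
rep(); d=grab('wrist','w1'); e=grab('side','s1'); a=cv2.resize(e['frame'][190:300,270:370],None,fx=4,fy=4,interpolation=2)
cv2.imwrite('pics/w1c.png',np.hstack([d['frame'][:, 120:520],np.pad(a,((0,0),(0,0),(0,0)))[:400]]))
E
```

```text
t 3.05 p [0.5457 0.0958 0.0519] ty ang -10.21 tz [ 0.001  0.    -1.   ] F [-0.2  1.1  1.7] g 0.101 0.9 j [0.04 0.03 1.91 0.   1.2  0.22]
```

View pics/w1c.png

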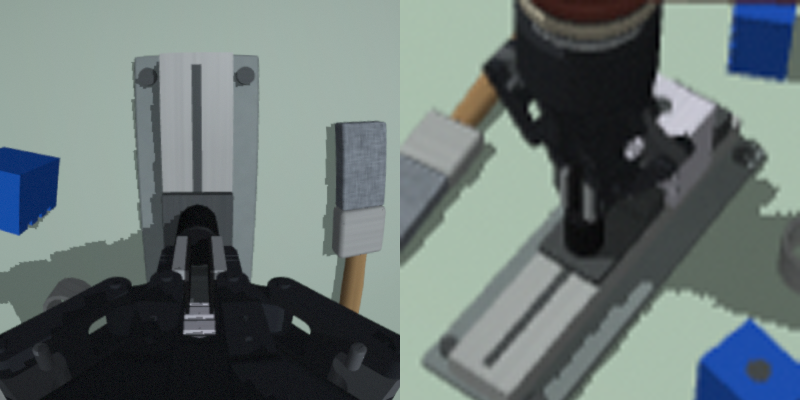

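The fingers shut on the −y side of the knob: the knob is at about (320,215) in the wrist view, just beyond the pads. I can open the jaw by pushing the knob from here.

Request:
play_rows --series '[[[0.001,0.005,0,0,0,0,0.1],[0.001,0.005,0,0,0,0,0.1],[0.001,0.005,0,0,0,0,0.1],[0.001,0.005,0,0,0,0,0.1],[0.001,0.005,0,0,0,0,0.1],[0.001,0.005,0,0,0,0,0.1],[0.001,0.005,0,0,0,0,0.1],[0.001,0.005,0,0,0,0,0.1],[0.001,0.005,0,0,0,0,0.1]]]'

```text
time: 4.05
tool_pos: [0.5542, 0.1413, 0.0511]
tool_rot: [-0.0, 0.767, 0.641, -0.0]
contact_force: [1.0, -0.5, -0.4]
gripper_width: 0.097
grasp_force: 0.0
```

```bash
python3 - <<'E'
from h import *
rep(); d=grab('top','t2')
a=cv2.resize(d['frame'][180:240,230:350],None,fx=4,fy=4,interpolation=2)
w=grab('wrist','w2'); b=np.zeros((400,480,3),np.uint8); b[:240]=cv2.convertScaleAbs(a,alpha=1.5)
cv2.imwrite('pics/c3.png',np.hstack([w['frame'][:,160:480],b]))
E
```

```text
t 4.05 p [0.5542 0.1413 0.0511] ty ang -10.21 tz [-0.  0. -1.] F [ 1.  -0.5 -0.4] g 0.097 0.0 j [0.12 0.08 1.86 0.   1.2  0.3 ]
```

View pics/c3.png

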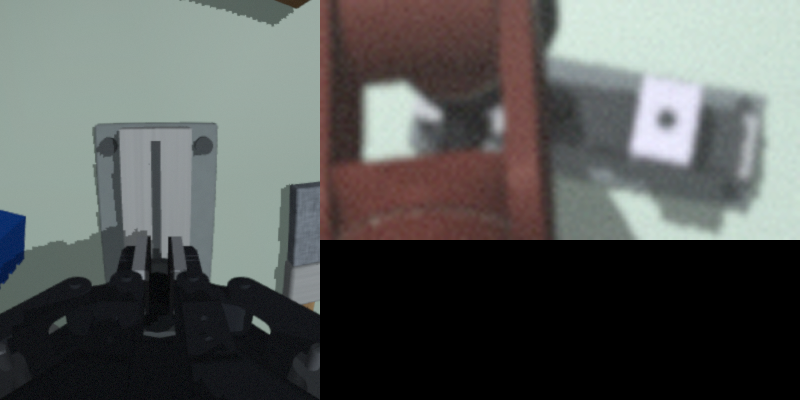

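The wrist view doesn't show whether the jaw followed, because no carriage edge is visible beyond the fingers. I'll lift and look.

Request:
play_rows --series '[[[0,0,0.045,0,0,0,0.1],[0,0,0.045,0,0,0,1],[-0.007,-0.04,0.03,0,0,0,1],[-0.005,-0.03,0.02,0,0,0,1],[0,0,0,0,0,0,1],[0,0,0,0,0,0,1]]]'

```text
time: 4.75
tool_pos: [0.5426, 0.0707, 0.1916]
tool_rot: [0.0, 0.768, 0.641, 0.001]
contact_force: [0.4, 1.0, -0.2]
gripper_width: 0.939
grasp_force: 0.0
```

```bash
python3 - <<'E'
from h import *
rep(); w=grab('wrist','w3'); s=grab('side','s3')
a=cv2.resize(s['frame'][200:300,270:370],None,fx=4,fy=4,interpolation=2)
cv2.imwrite('pics/c4.png',np.hstack([w['frame'][:,130:530],a]))
E
```

```text
t 4.75 p [0.5426 0.0707 0.1916] ty ang -10.3 tz [ 0.001  0.    -1.   ] F [ 0.4  1.  -0.2] g 0.939 0.0 j [-0.01 -0.12  1.81  0.    1.45  0.17]
```

View pics/c4.png

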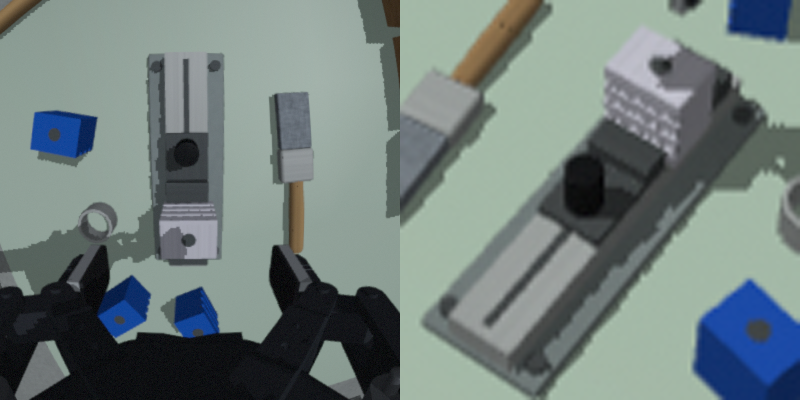

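```bash
python3 - <<'E'
from h import *
def pr(d,X):
    c=d['R']@X+d['t'].ravel(); p=d['mtx']@c; return (p[:2]/p[2]).round(1)
def prf(d,X):
    c=d['R']@X+d['t'].ravel(); r=np.hypot(c[0],c[1]); th=np.arctan2(r,c[2]); return (np.array([d['mtx'][0,2],d['mtx'][1,2]])+c[:2]/r*th*d['mtx'][0,0]).round(1)
s=load('s1');w=load('w1')
T=np.array([.5457,.0958,.0519])
print('tcp side',pr(s,T),'wrist',prf(w,T))
for n,y in(('pred',.0943),('+8',.102)):
  for z in(.0395,.0755): K=np.array([.545+(y-.0943)*.18,y,z]); print(n,z,pr(s,K),prf(w,K))
w3=load('w3');print('w3 tcp',prf(w3,np.array([.5426,.0707,.1916])))
for n,y in(('pred',.0943),('+8',.102)): print(n,prf(w3,np.array([.545+(y-.0943)*.18,y,.0755])),prf(w3,np.array([.545+(y-.0943)*.18,y,.0395])))
a=w['frame'][150:350,220:420]; b=s['frame'][215:275,290:350]
cv2.imwrite('pics/c5.png',cv2.convertScaleAbs(np.hstack([cv2.resize(a,(400,400),interpolation=2),cv2.resize(b,(400,400),interpolation=2)]),alpha=2.2))
E
```

```text
tcp side [315.4 246.1] wrist [320.1 233.9]
pred 0.0395 [315.9 248.7] [319.3 228.3]
pred 0.0755 [316. 240.] [319.5 255. ]
+8 0.0395 [314.  250.9] [319.3 216.5]
+8 0.0755 [314.  242.2] [319.5 241.3]
w3 tcp [320.  233.9]
pred [317.4 159.5] [317.5 153.6]
+8 [317.4 151.1] [317.5 146.1]
```

View pics/c5.png

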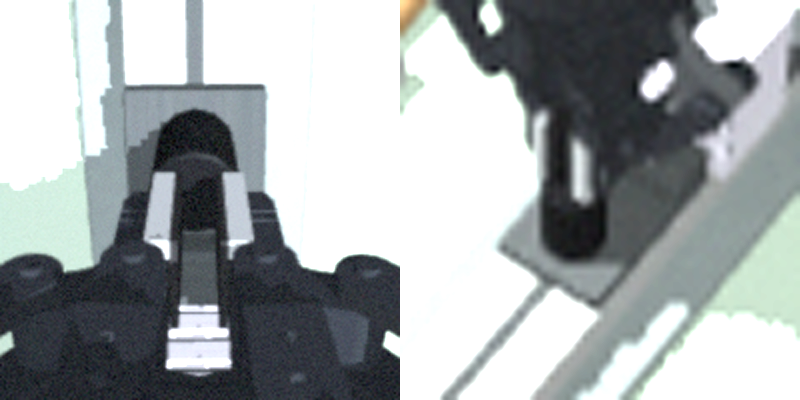

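The enlarged view shows the pads overlapping the visible knob, gap narrower than the knob, and no force was felt. The knob centre is at about y=0.099. I'll go back and close fully to find what can be gripped.

Request:
play_rows --series '[[[0.003,0.028,-0.035,0,0,0,0.8],[0,0,-0.045,0,0,0,0.6],[0,0,-0.045,0,0,0,0.5],[0,0,-0.016,0,0,0,0.4],[0,0,0,0,0,0,0],[0,0,0,0,0,0,0],[0,0,0,0,0,0,0],[0,0,0,0,0,0,0],[0,0,0,0,0,0,0]]]'

```text
time: 5.75
tool_pos: [0.545, 0.099, 0.0463]
tool_rot: [0.0, 0.767, 0.641, 0.0]
contact_force: [11.4, -0.9, -24.5]
gripper_width: 0.235
grasp_force: 59.5
```

Request:
play_rows --series '[[[0,0,0,0,0,0,0]]]'

```text
time: 5.85
tool_pos: [0.5451, 0.099, 0.0463]
tool_rot: [0.0, 0.767, 0.641, 0.0]
contact_force: [12.1, -0.7, -25.1]
gripper_width: 0.237
grasp_force: 59.5
```

It is gripped this time (0.237, 59.5 N). I'll pull the jaw open.

Request:
play_rows --series '[[[0.0009,0.005,0,0,0,0,0],[0.0009,0.005,0,0,0,0,0],[0.0009,0.005,0,0,0,0,0],[0.0009,0.005,0,0,0,0,0],[0.0009,0.005,0,0,0,0,0],[0.0009,0.005,0,0,0,0,0],[0.0009,0.005,0,0,0,0,0],[0.0009,0.005,0,0,0,0,0],[0.0009,0.005,0,0,0,0,0],[0.0009,0.005,0,0,0,0,0]]]'

```text
time: 6.85
tool_pos: [0.5533, 0.1475, 0.0462]
tool_rot: [0.001, 0.767, 0.642, -0.002]
contact_force: [7.0, -4.2, -21.1]
gripper_width: 0.232
grasp_force: 59.9
```

Request:
play_rows --series '[[[0,0,0,0,0,0,0.7],[0,0,0,0,0,0,1],[0,0,0.04,0,0,0,1],[0,0,0.045,0,0,0,1],[0,0,0.04,-8.2,1.47,0,1],[-0.003,-0.02,0,-8.2,1.47,0,1],[-0.003,-0.02,0,-8.2,1.47,0,1],[-0.003,-0.02,0,-8.2,1.47,0,1],[-0.003,-0.01,0,-8.2,1.47,0,1],[0,0,0,-8.2,1.47,0,1]]]'

```text
time: 7.85
tool_pos: [0.5434, 0.0792, 0.1782]
tool_rot: [0.274, 0.696, 0.58, -0.324]
contact_force: [0.4, 0.4, -0.1]
gripper_width: 0.999
grasp_force: 0.0
```

Request:
play_rows --series '[[[0,0,0,0,0,0,1],[0,0,0,0,0,0,1]]]'

```text
time: 8.05
tool_pos: [0.5428, 0.0799, 0.1755]
tool_rot: [0.271, 0.696, 0.582, -0.323]
contact_force: [0.6, -0.1, 0.8]
gripper_width: 0.995
grasp_force: 0.0
```

```bash
python3 - <<'E'
from h import *
rep(); _,_,R=pose(); print(R.round(3))
w=grab('wrist','w4');s=grab('side','s4')
a=cv2.resize(s['frame'][200:300,270:370],None,fx=4,fy=4,interpolation=2)
cv2.imwrite('pics/c6.png',np.hstack([w['frame'][:,130:530],a]))
E
```

```text
t 8.05 p [0.5428 0.0799 0.1755] ty ang -10.16 tz [-0.134 -0.753 -0.645] F [ 0.6 -0.1  0.8] g 0.995 0.0 j [ 0.37  0.25  1.64 -0.72  1.75  0.6 ]
[[ 0.115  0.984 -0.134]
 [ 0.634 -0.176 -0.753]
 [-0.765  0.001 -0.645]]
```

View pics/c6.png

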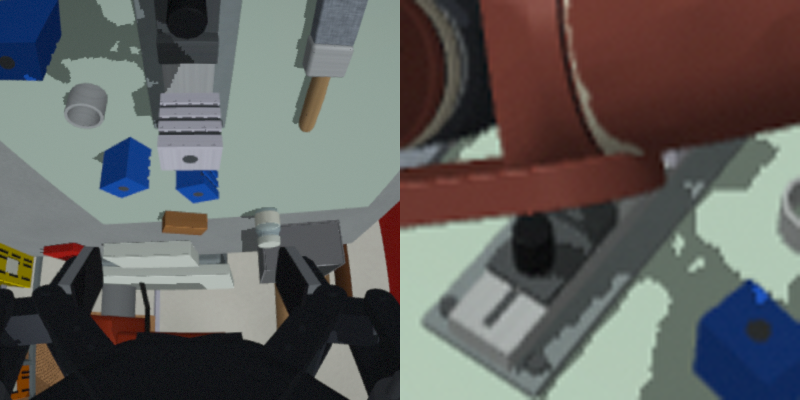

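The wrist view shows the jaw open. The block's bolt spot is at (320,160), with its grooves at v 95–145. The pictures are used up, so from here I check by numbers.

```bash
python3 - <<'E'
from h import *
d=load('w4'); f=d['frame'].astype(int)[100:180,270:370]
g=f.max(2); m=((g<90)).astype(np.uint8); m[:40]=0
n,l,s,c=cv2.connectedComponentsWithStats(m)
for i in range(1,n):
    if 25<s[i,4]<400: P=onz(d,*(c[i]+[270,100]),.09,1); print(s[i],c[i]+[270,100],P)
E
```

```text
[43 56 14  6 66] [319.68181818 158.68181818] [0.5324567  0.02213607 0.09      ]
```

Request:
play_rows --series '[[[0,0,-0.035,0,0,0,1],[0,0,-0.03,0,0,0,1],[-0.005,-0.025,-0.022,0,0,0,1],[-0.005,-0.025,-0.022,0,0,0,1],[-0.004,-0.025,-0.02,0,0,0,1],[0,0,0,0,0,0,1],[0,0,0,0,0,0,1]]]'

```text
time: 8.85
tool_pos: [0.5291, 0.0036, 0.0477]
tool_rot: [0.271, 0.697, 0.58, -0.323]
contact_force: [-0.5, -0.5, -0.2]
gripper_width: 1.002
grasp_force: 0.0
```

Request:
play_rows --series '[[[0,0,0,0,0,0,0.6],[0,0,0,0,0,0,0.3],[0,0,0,0,0,0,0.3],[0,0,0,0,0,0,0.3],[0,0,0,0,0,0,0.3]]]'

```text
time: 9.35
tool_pos: [0.5301, 0.0051, 0.0479]
tool_rot: [0.272, 0.696, 0.581, -0.323]
contact_force: [1.3, 3.1, 6.3]
gripper_width: 0.619
grasp_force: 64.3
```

```bash
python3 - <<'E'
from h import *
rep()
E
```

```text
t 9.35 p [0.5301 0.0051 0.0479] ty ang -10.13 tz [-0.132 -0.754 -0.644] F [1.3 3.1 6.3] g 0.619 64.3 j [ 0.27  0.33  1.78 -0.77  1.52  0.69]
```

Request:
play_rows --series '[[[0,0,0.02,0,0,0,0.3],[0,0,0.04,0,0,0,0.3],[0,0,0.045,0,0,0,0.3],[0,0,0.025,0,0,0,0.3],[0,0,0,7.4,-1.33,0,0.3],[0,0,0,7.4,-1.33,0,0.3],[0,0,0,7.4,-1.33,0,0.3],[0,0,0,7.4,-1.33,0,0.3],[0,0,0,7.4,-1.33,0,0.3],[0,0,0,7.4,-1.33,0,0.3]]]'

```text
time: 10.35
tool_pos: [0.528, 0.0049, 0.1758]
tool_rot: [0.026, 0.766, 0.641, -0.03]
contact_force: [-0.3, -0.5, -4.7]
gripper_width: 0.62
grasp_force: 63.6
```

Request:
play_rows --series '[[[0,0,0,7.4,-1.33,0,0.3],[0,0,0,7.4,-1.33,0,0.3],[0,0,0,7.4,-1.33,0,0.3],[0,0,0,7.4,-1.33,0,0.3],[0,0,0,7.4,-1.33,0,0.3],[0,0,0,7.2,-1.3,0,0.3],[0,0,0,0,0,0,0.3],[0,0,0,0,0,0,0.3]]]'

```text
time: 11.15
tool_pos: [0.5277, 0.004, 0.1746]
tool_rot: [-0.22, 0.722, 0.602, 0.261]
contact_force: [-0.3, -0.1, -3.5]
gripper_width: 0.621
grasp_force: 63.7
```

```bash
python3 - <<'E'
from h import *
rep(); s,p,R=pose()
R0=Ro.from_quat([.6965,.581,-.323,.2715]).as_matrix()
c=R0.T@(np.array([.532,.0208,.06])-[.5301,.0051,.0479]); C=p+R@c
D=R@R0.T; print('block',C.round(4),'rot',np.degrees(Ro.from_matrix(D).as_rotvec()))
seat=np.array([.532,.0208,.05])+np.array([.177,.984,0])*.0115   # 1.5 mm off the fixed jaw
print('move',(seat-C).round(4))
d=grab('wrist','w5'); f=d['frame'].astype(int); m=((f[...,0]>f[...,1]+8)&(f[...,0]>120)).astype(np.uint8)
n,l,st,cc=cv2.connectedComponentsWithStats(m); i=1+st[1:,4].argmax(); print(st[i],cc[i])
E
```

```text
t 11.15 p [0.5277 0.004  0.1746] ty ang -10.28 tz [ 0.112  0.632 -0.767] F [-0.3 -0.1 -3.5] g 0.621 63.7 j [-0.5  -0.09  1.93  0.65  1.57 -0.42]
block [ 0.5247 -0.0077  0.1904] rot [ 8.84569841e+01 -1.57504558e+01 -2.39499141e-02]
move [ 0.0094  0.0399 -0.1404]
[ 260  275  109   28 2807] [311.86854293 288.51692198]
```

Request:
play_rows --series '[[[0.005,0.022,0,0,0,0,0.3],[0.005,0.02,-0.02,0,0,0,0.3],[0,0,-0.04,0,0,0,0.3],[0,0,-0.035,0,0,0,0.3],[0,0,-0.02,0,0,0,0.3],[0,0,-0.01,0,0,0,0.3],[0,0,0,0,0,0,0.3],[0,0,0,0,0,0,0.3]]]'

```text
time: 12.0
tool_pos: [0.5396, 0.0462, 0.0527]
tool_rot: [-0.219, 0.721, 0.603, 0.263]
contact_force: [0.2, 0.5, -2.7]
gripper_width: 0.62
grasp_force: 63.8
```

Request:
play_rows --series '[[[0,0,-0.003,0,0,0,0.3],[0,0,-0.003,0,0,0,0.3],[0,0,-0.003,0,0,0,0.3],[0,0,-0.003,0,0,0,0.3],[0,0,-0.002,0,0,0,0.3],[0,0,0,0,0,0,0.3]]]'

```text
time: 12.6
tool_pos: [0.5381, 0.0462, 0.0366]
tool_rot: [-0.22, 0.721, 0.602, 0.262]
contact_force: [-0.6, -0.3, -3.1]
gripper_width: 0.618
grasp_force: 63.9
```

```bash
python3 - <<'E'
from h import *
rep()
E
```

```text
t 12.6 p [0.5381 0.0462 0.0366] ty ang -10.23 tz [ 0.114  0.633 -0.766] F [-0.6 -0.3 -3.1] g 0.618 63.9 j [-0.42  0.1   2.    0.7   1.31 -0.53]
```

Request:
play_rows --series '[[[0,0,-0.0015,0,0,0,0.3],[0,0,-0.0015,0,0,0,0.3],[0,0,0,0,0,0,0.3]]]'

```text
time: 12.9
tool_pos: [0.5386, 0.046, 0.0344]
tool_rot: [-0.22, 0.721, 0.602, 0.263]
contact_force: [-0.8, -0.5, -2.3]
gripper_width: 0.618
grasp_force: 64.0
```

Request:
play_rows --series '[[[0,0,-0.0015,0,0,0,0.3],[0,0,-0.0015,0,0,0,0.3],[0,0,0,0,0,0,0.3]]]'

```text
time: 13.2
tool_pos: [0.5388, 0.0462, 0.0344]
tool_rot: [-0.221, 0.72, 0.603, 0.264]
contact_force: [-8.3, -4.5, 14.3]
gripper_width: 0.619
grasp_force: 65.8
```

It touched the bed at the expected height (force +14 N), so I'll release it and back out.

Request:
play_rows --series '[[[0,0,0.001,0,0,0,0.7],[0,0,0,0,0,0,1],[0,0,0,0,0,0,1],[-0.003,-0.015,0.018,0,0,0,1],[-0.004,-0.025,0.031,0,0,0,1],[-0.004,-0.025,0.031,0,0,0,1],[0,0,0.045,0,0,0,1],[0.003,0.02,0.04,-8.2,1.47,0,1],[0.004,0.025,0,-8.2,1.47,0,1],[0.004,0.025,0,-8.2,1.47,0,1]]]'

```text
time: 14.2
tool_pos: [0.5403, 0.0506, 0.2008]
tool_rot: [-0.079, 0.762, 0.635, 0.101]
contact_force: [0.6, 0.5, -1.6]
gripper_width: 1.0
grasp_force: 0.0
```

Request:
play_rows --series '[[[0.004,0.025,0,-8.2,1.47,0,1],[0.004,0.025,0,-6.5,1.17,0,1],[0.002,0.01,0,0,0,0,1],[0,0,0,0,0,0,1],[0,0,0,0,0,0,1]]]'

```text
time: 14.7
tool_pos: [0.5481, 0.1104, 0.1964]
tool_rot: [-0.001, 0.767, 0.641, 0.001]
contact_force: [-0.3, 0.5, 0.2]
gripper_width: 1.002
grasp_force: 0.0
```

```bash
python3 - <<'E'
from h import *
rep()
d=grab('wrist','w6'); f=d['frame'].astype(int)
m=((f[...,0]>f[...,1]+6)&(f[...,0]>105)&(f[...,2]>90)).astype(np.uint8); m[:,:250]=0;m[:,400:]=0
m=cv2.morphologyEx(m,cv2.MORPH_CLOSE,np.ones((5,5),np.uint8))
n,l,st,cc=cv2.connectedComponentsWithStats(m); i=1+st[1:,4].argmax(); print('lil',st[i],cc[i])
c=cv2.findContours((l==i).astype(np.uint8),0,1)[0][0][:,0]
P=np.array([onz(d,u,v,.07,1)[:2] for u,v in c],np.float32); print(cv2.minAreaRect(P))
u=np.array([.984,-.177]);y=np.array([.177,.984]);S=np.array([.5338,.0306])
print('in seat x',((P-S)@u).min(),((P-S)@u).max(),'y',((P-S)@y).min(),((P-S)@y).max())
g=f.max(2); k=(g<30).astype(np.uint8); k[:,:290]=0;k[:,350:]=0;k[260:]=0
n,l,st,cc=cv2.connectedComponentsWithStats(k)
for i in range(1,n):
    if st[i,4]>150: print('dark',st[i],cc[i],onz(d,*cc[i],.0755,1))
E
```

```text
t 14.7 p [0.5481 0.1104 0.1964] ty ang -10.25 tz [-0.     0.002 -1.   ] F [-0.3  0.5  0.2] g 1.002 0.0 j [ 0.06 -0.1   1.78  0.    1.46  0.24]
lil [ 296  214   53   64 3064] [322.90763708 245.47356397]
((0.537456750869751, 0.04098585993051529), (0.07388520985841751, 0.05486408621072769), 79.65495300292969)
in seat x -0.0257353026323319 0.02917756489884848 y -0.026135063556786166 0.04780369775962828
dark [305 129  25  26 407] [316.42997543 143.21130221] [0.55193465 0.14867318 0.0755    ]
```

Request:
play_rows --series '[[[0.005,0.037,0,0,0,0,0.8],[0,0,-0.045,0,0,0,0.6],[0,0,-0.045,0,0,0,0.5],[0,0,-0.045,0,0,0,0.4],[0,0,-0.012,0,0,0,0.4],[0,0,0,0,0,0,0],[0,0,0,0,0,0,0],[0,0,0,0,0,0,0],[0,0,0,0,0,0,0],[0,0,0,0,0,0,0]]]'

```text
time: 15.75
tool_pos: [0.5531, 0.1457, 0.0477]
tool_rot: [0.0, 0.768, 0.641, 0.0]
contact_force: [8.2, -2.8, -22.0]
gripper_width: 0.228
grasp_force: 59.3
```

```bash
python3 - <<'E'
from h import *
rep(); f=load('w6')['frame'][210:282,312:335].mean((1,2)); print(f.round().astype(int))
E
```

```text
t 15.75 p [0.5531 0.1457 0.0477] ty ang -10.32 tz [ 0.001 -0.001 -1.   ] F [  8.2  -2.8 -22. ] g 0.228 59.3 j [ 0.13  0.08  1.86 -0.    1.2   0.31]
[140 140 139 130 117 106 104 104 104 105 104 105 104 104 104 105 120 144
 163 164 164 164 163 163 165 165 163 146 110  70  66  83 113 145 162 164
 164 163 164 163 143  93  66  68  92 125 150 162 164 163 163 164 161 132
  77  71  87 109 155 164 163 163 163 163 164 164 161 127  86  67  64  64]
```

The brightness profile shows three grooves across the top face. The knob is held, so I'll slide the jaw home.

Request:
play_rows --series '[[[-0.0009,-0.005,0,0,0,0,0],[-0.0009,-0.005,0,0,0,0,0],[-0.0009,-0.005,0,0,0,0,0],[-0.0009,-0.005,0,0,0,0,0],[-0.0009,-0.004,0,0,0,0,0],[-0.0004,-0.002,0,0,0,0,0],[-0.0004,-0.002,0,0,0,0,0],[0,0,0,0,0,0,0]]]'

```text
time: 16.55
tool_pos: [0.5484, 0.1186, 0.0477]
tool_rot: [0.0, 0.768, 0.641, 0.002]
contact_force: [9.9, -0.5, -24.9]
gripper_width: 0.223
grasp_force: 59.5
```

Request:
play_rows --series '[[[-0.0002,-0.001,0,0,0,0,0],[-0.0002,-0.001,0,0,0,0,0],[-0.0002,-0.001,0,0,0,0,0],[0,0,0,0,0,0,0]]]'

```text
time: 16.95
tool_pos: [0.5479, 0.1158, 0.0477]
tool_rot: [0.0, 0.768, 0.641, 0.002]
contact_force: [11.1, 2.0, -25.7]
gripper_width: 0.229
grasp_force: 59.5
```

Request:
play_rows --series '[[[-0.0002,-0.001,0,0,0,0,0],[-0.0002,-0.001,0,0,0,0,0],[-0.0002,-0.001,0,0,0,0,0],[0,0,0,0,0,0,0]]]'

```text
time: 17.35
tool_pos: [0.5475, 0.1134, 0.0477]
tool_rot: [0.0, 0.768, 0.641, 0.003]
contact_force: [11.7, 2.8, -26.8]
gripper_width: 0.226
grasp_force: 59.5
```

Request:
play_rows --series '[[[-0.0002,-0.001,0,0,0,0,0],[-0.0002,-0.001,0,0,0,0,0],[0,0,0,0,0,0,0]]]'

```text
time: 17.65
tool_pos: [0.5472, 0.1117, 0.0477]
tool_rot: [-0.0, 0.768, 0.641, 0.003]
contact_force: [11.7, 3.8, -26.8]
gripper_width: 0.23
grasp_force: 59.5
```

Request:
play_rows --series '[[[-0.0002,-0.001,0,0,0,0,0],[-0.0002,-0.001,0,0,0,0,0],[0,0,0,0,0,0,0]]]'

```text
time: 17.95
tool_pos: [0.5473, 0.1117, 0.0478]
tool_rot: [-0.001, 0.768, 0.64, 0.005]
contact_force: [14.2, 10.4, -28.8]
gripper_width: 0.229
grasp_force: 59.6
```

Request:
play_rows --series '[[[-0.0002,-0.001,0,0,0,0,0],[-0.0002,-0.001,0,0,0,0,0],[0,0,0,0,0,0,0]]]'

```text
time: 18.25
tool_pos: [0.5472, 0.1117, 0.0478]
tool_rot: [-0.002, 0.768, 0.64, 0.007]
contact_force: [15.3, 17.7, -31.0]
gripper_width: 0.229
grasp_force: 59.6
```

It hit a hard stop with force rising to 18 N, so the block is clamped. I'll release the knob, lift, and check by numbers.

Request:
play_rows --series '[[[0.0004,0.002,0,0,0,0,0],[0.0002,0.001,0,0,0,0,0.3],[0,0,0,0,0,0,0.7],[0,0,0,0,0,0,1],[0,0,0,0,0,0,1],[0,0,0.03,0,0,0,1],[0,0,0.045,0,0,0,1],[0,0,0.045,0,0,0,1],[0,0,0.03,0,0,0,1],[0,0,0,0,0,0,1]]]'

```text
time: 19.25
tool_pos: [0.55, 0.1111, 0.208]
tool_rot: [0.003, 0.767, 0.641, 0.006]
contact_force: [-0.5, 0.3, 0.7]
gripper_width: 1.001
grasp_force: 0.0
```

```bash
python3 - <<'E'
from h import *
rep()
d=grab('wrist','w7'); f=d['frame'].astype(int)
m=((f[...,0]>f[...,1]+6)&(f[...,0]>105)&(f[...,2]>90)).astype(np.uint8); m[:,:250]=0;m[:,400:]=0
m=cv2.morphologyEx(m,cv2.MORPH_CLOSE,np.ones((5,5),np.uint8))
n,l,st,cc=cv2.connectedComponentsWithStats(m); i=1+st[1:,4].argmax(); print('lil',st[i],cc[i])
c=cv2.findContours((l==i).astype(np.uint8),0,1)[0][0][:,0]
P=np.array([onz(d,u,v,.07,1)[:2] for u,v in c],np.float32); print(cv2.minAreaRect(P))
u=np.array([.984,-.177]);y=np.array([.177,.984]);S=np.array([.5338,.0306])
print('x',((P-S)@u).min(),((P-S)@u).max(),'y',((P-S)@y).min(),((P-S)@y).max())
k=(f.max(2)<30).astype(np.uint8); k[:,:290]=0;k[:,350:]=0;k[260:]=0
n,l,st,cc=cv2.connectedComponentsWithStats(k)
for i in range(1,n):
    if st[i,4]>150: print('dark',st[i],cc[i],onz(d,*cc[i],.0755,1))
E
```

```text
t 19.25 p [0.55   0.1111 0.208 ] ty ang -10.24 tz [ 0.014  0.003 -1.   ] F [-0.5  0.3  0.7] g 1.001 0.0 j [ 0.07 -0.11  1.77  0.    1.47  0.24]
lil [ 294  214   51   63 2665] [319.80412758 248.04727955]
((0.5374366044998169, 0.03724919259548187), (0.07518935203552246, 0.05449557676911354), 80.35034942626953)
x -0.024499949747353842 0.029978650443132915 y -0.03022508675198258 0.04496871619892119
dark [303 162  23  27 464] [313.89439655 174.93965517] [0.547149   0.11759656 0.0755    ]
```

```bash
python3 - <<'E'
from h import *
y=np.array([.177,.984]);S=np.array([.5338,.0306])
for n in('w6','w7'):
    d=load(n)
    print(n,[ (v,round(float((onz(d,320,v,.05,1)[:2]-S)@y),4)) for v in (211,214,217,220,228,232)])
    print(d['frame'][170:236,312:328].mean((1,2)).round().astype(int))
E
```

```text
w6 [(211, 0.044), (214, 0.0406), (217, 0.0372), (220, 0.0337), (228, 0.0243), (232, 0.0196)]
[ 39  40  53  63  67  66  64  64  65  65  64  64  63  63  62  63  63  64
  63  62  62  64  83 113 137 141 141 141 141 141 141 140 141 141 141 141
 141 141 140 140 140 141 140 131 117 106 104 104 104 104 104 104 104 104
 103 105 120 144 163 164 164 164 163 163 165 165]
w7 [(211, 0.0415), (214, 0.038), (217, 0.0344), (220, 0.0308), (228, 0.0211), (232, 0.0162)]
[ 31  29  29  28  27  27  27  25  25  26  26  27  27  29  32  34  37  42
  49  61  65  65  66  66  66  66  66  66  59  38  37  39  55  66  66  66
  64  65  65  65  63  63  63  63  64  64  64  64  62  64  82 102 105 105
 105 105 110 130 163 165 165 165 165 164 166 166]
```

The jaw's top meets the block's side face at y≈30.8 mm with no bed visible between them. The block is at x≈+2.7 mm, its near edge at −30 mm and its axis at 80°. That is within every limit, so I'm handing in.

```bash
python3 -c "
from h import *
print(manip.job_done())"
```

```text
the job is handed in; nothing more can be done
None
```

The job is handed in at about 19 s of the 58 s: the block lies grooved face up on the bed and clamped between both jaws, about 3 mm off the middle by camera, and no bystander should have been touched, though I did not re-measure them.

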